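# Close the tap left open on the shed's air manifold and bleed it

### The arm

A 7-joint arm with a two-finger parallel gripper is mounted at the origin on the work surface. World frame = base frame: x ahead of the robot, y to its left, z up, the work surface at z = 0. Lengths are in m, angles in degrees, forces in N, time in s.
With the tool pointing down it reaches from about 0.425 to 1.025 m from the base axis. Payload 9.4 kg.
Tool frame: the origin (TCP) lies on the centre line of the jaws, within the pads' length; the fingertips stand 11 mm ahead of it and the grasp point (between the pads) lies 8 mm behind it (env.tips_ahead is the distance from the TCP to the fingertips, in m); z points along the fingers, y is the line along which they close (so a half turn about z gives the same grasp; the last joint's range is limited). The gripper opens to 93 mm and grips with 3 to 60 N. Pads are 15 mm wide; open, the fingers measure 128 mm over their backs; the gripper's body (75 mm by 188 mm) begins 65 mm behind the grasp point.
Start: joints at [63.845, 34.337, -0.143, 91.639, 0.103, 54.024, -4.572], TCP at [0.269, -0.673, 0.23] pointing down, gripper open.
Joint ranges: [-147.43, 147.43], [-19.82, 112.94], [-74.19, 73.91], [6.32, 146.72], [-59.91, 239.91], [6.04, 106.73], [-150.56, 150.56]. Speed limits (degrees/s): [127.2, 127.2, 172.46, 172.46, 180, 180, 180].

### API

Orientations are given as a 3x3 rotation matrix whose columns are the frame's x, y, z axes.
In Python, from station import env gives the robot as it stands.
- The arm moves only by the shell command python3 -m creep 'ROWS'. ROWS is JSON, a list of rows, each a list of 5 numbers: the shift along the tool's x, y, z scaled (see below), then the turn about the tool's z scaled (see below), then the opening, from -1 (shut) to 1 (fully open). A call has 1 to 5 rows; each row shifts and turns the commanded pose from where the row before left it, along the tool's axes as they then stand; what a row does not reach is not made up. The controller multiplies each number of a shift by 0.04 m and each number of a turn by 0.08 rad. A row lasts 1/10 s, in which the tool goes at most 50 mm and 8.59 degrees, less where a joint would pass 70% of its speed; a pose out of reach is approached as far as the arm can. A call with a number of a shift or a turn outside -1 to 1 is refused whole. A call with a gripper value outside its range is refused whole. The fingers move at their own pace and stop on an object; the grip force is fixed at half the most. Time passes only in rows, so rows that do not move let the fingers close. It gives the time, the measured TCP pose, the force, the opening and the grip force at its end, in the units of the state.
- env.get_obs(): the state, without advancing time (a new reading comes with each control period).
- env.read_camera(name): name is "scene" or "top" or "wrist"; returns a dict with "image" (420x560x3 uint8, red, green, blue), "intrinsics" (3x3 intrinsics, pixels), "rvec" (rotation vector, rad) and "tvec" (3), from world to camera coordinates, as OpenCV has them; the wrist camera has in their place "tool_from_camera" (4x4, takes a point from camera to tool coordinates, whose origin is the TCP and whose axes are the flange's). Camera axes: x right, y down, z forward; pixel columns grow to the right and rows downward; lengths in m; the calibration is good to about 2 mm. The wrist camera is an equidistant fisheye: a pixel r from the principal point sees the ray r / f radians off the axis. A picture is of the moment at which its call begins: read the wrist's pose just before it. There is no depth.
- env.sign_off(): hands the job in; it is judged then, once.
The state is a dict: "clock": time; "joints": joint angles; "qvel": joint speeds; "joint_torque": joint torques, N m; "eef_pos": TCP position; "tool_rot": TCP orientation; "ft_force": force on the tool from outside, world axes, zero at the start; "torque": the same for the moment, N m; "grip_width": opening from 0.0 (shut) to 1.0 (fully open); "gripper_force": force on a finger pad.
Only numpy, scipy, OpenCV 4.12 (cv2) and the standard library are available. Lean on these libraries where they do the work, as an engineer would, in place of code of your own. Each camera call takes 0.05 s, during which the arm holds its last target. There are 200 camera calls.

### The job

On the shelf's compressed-air manifold one of the four black T-bar taps was left open, its bar in line with its spout instead of along the row: turn it clockwise by feel until it sits snugly on its washer, without forcing it and without brushing the three closed taps beside it. Then push the bleed button all the way in for a moment and let it come out again. Leave everything else where it is.

Things in the scene. Friction and masses are not known exactly. Their poses are not given: they have to be found in the camera images.
- rail: dark steel rail, 70 x 370 x 8 mm, lying fixed on the shelf; origin at the centre of its underside, its y axis along the row. Five aluminium modules stand on it in one row 70 mm apart, in a different order each time: four tap modules and one bleed module.
- open_valve: tap module that has been left open: fixed aluminium block 60 x 60 x 45 mm, brass outlet spout 28 mm long on its -x side; origin at the centre of the block's underside (on the tap's axis), x axis pointing away from the spout, z up
- open_tap: the open tap: black T-bar 40 mm long (its x axis), 12 thick (y), 28 tall, top 40 mm above the block, on a 15 mm stem 12 mm high (12 mm free under the bar). Turns about the block's vertical centre line; origin there, at the block's top. Starts within 0.25 rad of open (its x axis along the module's); closes clockwise seen from above, with 0.07 Nm friction that keeps it where it is left
- open_tap_grip (a point): grip point on the tap's axis, 10 mm below the bar's top; axes as open_tap. The tap meets its washer 0.80 to 1.40 rad from open (differs each time, unseen); it then adds 3.2 Nm per rad over free turning. Snug: 0.14 Nm or more added, for 0.3 s; aim at 0.25 to 0.3 Nm above free turning. Over 0.50 Nm added crushes it. Let go, it eases back slightly, staying shut
- bleed (a joint): bleed button travel in m: 0 = out, 0.006 = fully in; it is sprung, 2 N to start and 6 N fully in, and comes out again by itself
- bleed_top (a point): centre of the top face of the bleed button: a round aluminium plunger, 26 mm across, in a dark 42 mm wide collar on top of the bleed module, pressed straight down. This top stands 22 mm above the module's block, 18 mm lower than the tops of the tap bars
- bleed_valve: bleed module: fixed aluminium block 60 x 60 x 45 mm without a spout, the button on top; origin at the centre of its underside
- valve_b: another tap module, same block, spout and T-bar as the open one, its tap closed (bar nearly along the row, loose and easily knocked); leave it alone. Origin at the centre of the block's underside, x axis pointing away from the spout
- tap_b_end (a point): one end of that closed tap's T-bar, on its top face, 20 mm from the tap's axis
- valve_c: another tap module, same block, spout and T-bar as the open one, its tap closed (bar nearly along the row, loose and easily knocked); leave it alone. Origin at the centre of the block's underside, x axis pointing away from the spout
- tap_c_end (a point): one end of that closed tap's T-bar, on its top face, 20 mm from the tap's axis
- valve_d: another tap module, same block, spout and T-bar as the open one, its tap closed (bar nearly along the row, loose and easily knocked); leave it alone. Origin at the centre of the block's underside, x axis pointing away from the spout
- tap_d_end (a point): one end of that closed tap's T-bar, on its top face, 20 mm from the tap's axis
- spanner: chrome bike spanner 170 mm long lying loose on the shelf; bystander
- mug: grey ceramic mug, 82 mm wide, 95 mm tall, loose; origin at the centre of its underside; bystander
- torch: aluminium torch 138 mm long, 36 mm thick, lying on its side, loose; origin under its middle; bystander
- organiser: blue plastic three-tier organiser, 170 x 200 mm, 245 mm tall, fixed; origin at the centre of its underside; bystander

How it is judged (in metres and radians):
On the way, in this order (a step that is already met when the one before it is completed fails the run):
1. the open tap is turned snugly onto its washer (at least 7 N, 0.14 Nm, on it) (contact force between open_tap and open_valve above 7 N), for 0.2 s.
2. the bleed button is pushed in (at least 5 of its 6 mm) (value of joint bleed above 0.005 m), for 0.2 s.
At the end, for the whole second after the job is handed in: The tap that was open stays closed on its washer (still pressing on it with over 1 N), the bleed button is out again (within 1 mm), the three other taps are as they were (bar ends within 3 mm), and spanner, mug and torch are within 15 mm of where they lay (contact force between open_tap and open_valve above 1 N and value of joint bleed below 0.001 m and distance of each of tap_b_end, tap_c_end, tap_d_end from where it was at the start of the episode below 0.003 m and distance of each of spanner, mug, torch from where it was at the start of the episode below 0.015 m); the robot touches nothing.
It fails at once if the washer is crushed: more than 25 N (0.50 Nm) on it (contact force between open_tap and open_valve above 25 N).
It fails at once if the gripper or arm brushes one of the three closed taps or their modules (more than 1 N) (contact force between any of the fingers, the arm and valve_b above 1 N or contact force between any of the fingers, the arm and valve_c above 1 N or contact force between any of the fingers, the arm and valve_d above 1 N).
It fails at once if a closed tap is turned (its bar end moves more than 3 mm) (distance of any of tap_b_end, tap_c_end, tap_d_end from where it was at the start of the episode above 0.003 m).
It fails at once if a bystander is moved more than 15 mm (distance of any of spanner, mug, torch from where it was at the start of the episode above 0.015 m).
It fails at once if the organiser is struck (more than 5 N) (contact force between any of the fingers, the arm and organiser above 5 N).
It also fails if it takes over 61 s, if anything falls off the work surface, if the arm or the gripper's body presses on something with over 40 N, if the wrist force passes 120 N, or if a joint passes its speed limit or range.

## Working session

There is one attempt and no reset: what is moved stays moved. The work goes in short steps, Python scripts to look and compute and a shell command to move; the robot and the scene stay as the last step left them, time stands still between calls to the robot, and variables do not carry over. Pictures are saved under pics/ and viewed, at most 10 in all, crops included, and the job is handed in when it is done.

```bash
mkdir -p pics; ls; python3 - <<'E'
from station import env
import cv2
o=env.get_obs(); print({k:o[k] for k in ('clock','eef_pos','tool_rot','ft_force','torque','grip_width')})
for n in("scene","top"):
    c=env.read_camera(n); cv2.imwrite(f"pics/{n}0.png",c["image"][:,:,::-1]); print(n,c["intrinsics"],c["rvec"],c["tvec"])
E
```

```text
pics
{'clock': 0.0, 'eef_pos': array([ 0.26857347, -0.67290055,  0.2287543 ]), 'tool_rot': array([[ 9.28730202e-01,  3.70755517e-01, -7.47586596e-04],
       [ 3.70756229e-01, -9.28729165e-01,  1.39854445e-03],
       [-1.75787407e-04, -1.57604285e-03, -9.99998743e-01]]), 'ft_force': array([ 0.51942741,  0.60556869, -0.74286059]), 'torque': array([-0.02206268, -0.02944346,  0.05835578]), 'grip_width': 1.0011856699559358}
scene [[417.08581457   0.         275.38987295]
 [  0.         417.08581457 202.64052119]
 [  0.           0.           1.        ]] [ 0.73811213  2.50533615 -1.27100334] [ 0.48314866 -0.13836314  1.77544673]
top [[428.29750867   0.         278.1880815 ]
 [  0.         428.29750867 203.05017214]
 [  0.           0.           1.        ]] [ 2.19905632 -2.15932743  0.07539232] [0.04762561 0.58656341 1.3043964 ]
```

View pics/scene0.png

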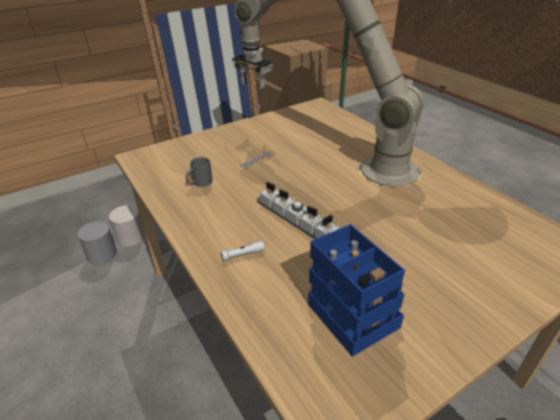

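View pics/top0.png

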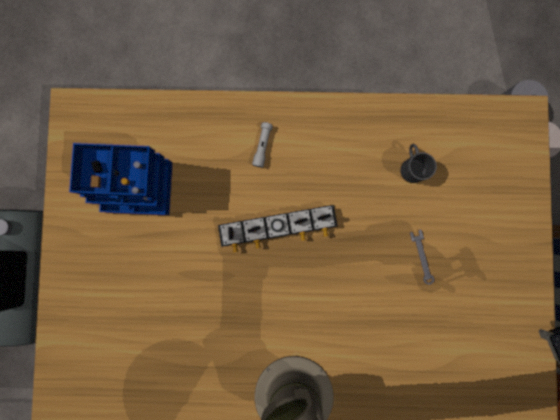

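```bash
cat > h.py <<'E'
import numpy as np, cv2
from station import env
def ray(c,u,v,z):
    R=cv2.Rodrigues(np.array(c["rvec"],float))[0]; t=np.array(c["tvec"],float).ravel()
    o=-R.T@t; d=R.T@np.linalg.solve(c["intrinsics"],[u,v,1.]); return o+d*(z-o[2])/d[2]
E
python3 - <<'E'
from h import *
c=env.read_camera("top"); im=c["image"][195:260,210:345,::-1]
cv2.imwrite("pics/topc.png",cv2.resize(im,None,fx=5.8,fy=5.8,interpolation=cv2.INTER_CUBIC))
for p,z in(((231,234),.093),((324,217),.093),((278,226),.075),((110,180),.245),((262,145),.02),((422,258),0),((417,167),.09)): print(p,ray(c,*p,z).round(4))
E
```

```text
(231, 234) [0.4872 0.1938 0.093 ]
(324, 217) [ 0.5417 -0.0769  0.093 ]
(278, 226) [0.5134 0.0572 0.075 ]
(110, 180) [0.6208 0.4939 0.245 ]
(262, 145) [0.7675 0.1125 0.02  ]
(422, 258) [ 0.4238 -0.3924  0.    ]
(417, 167) [ 0.6946 -0.3501  0.09  ]
```

View pics/topc.png

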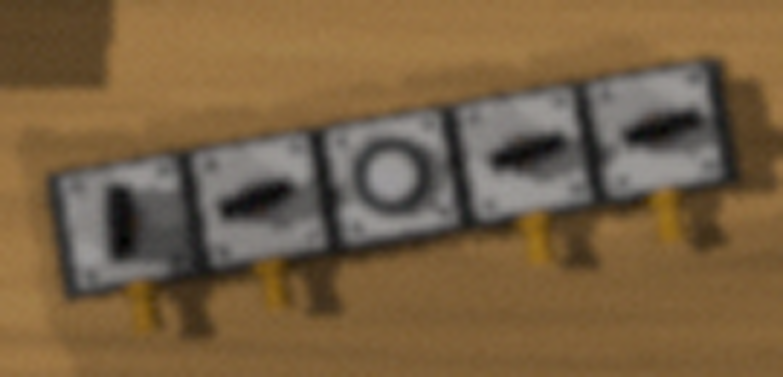

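The open tap is the leftmost one in the top view (crop ~(122,222), bar vertical). The bleed button is the middle module (391,177), with closed taps beside both. I'll travel over there high.

```bash
python3 -m creep '[[0.85,-0.6,0,0,1],[0.85,-0.6,0,0,1],[0.85,-0.6,0,0,1],[0.85,-0.6,0,0,1]]' && python3 -m creep '[[0.85,-0.6,0,0,1],[0.85,-0.6,0,0,1],[0.85,-0.6,0,0,1],[0.85,-0.6,0,0,1]]' && python3 -m creep '[[0.4,-0.83,0,0,0],[0.4,-0.83,0,0,0],[0.4,-0.83,0,0,0],[0.4,-0.83,0,0,0],[0.4,-0.83,0,0,0]]' && python3 -m creep '[[0.4,-0.83,0,0,0],[0.4,-0.83,0,0,0],[0.4,-0.83,0,0,0],[0.4,-0.83,0,0,0],[0.4,-0.83,0,0,-0.25]]'
```

```text
clock: 0.55
eef_pos: [0.36, -0.5323, 0.2294]
tool_rot: [[0.929, 0.37, -0.0], [0.37, -0.929, 0.0], [-0.0, -0.0, -1.0]]
ft_force: [0.1, -0.3, 0.8]
grip_width: 0.998
gripper_force: 0.0
clock: 0.95
eef_pos: [0.4508, -0.3926, 0.2295]
tool_rot: [[0.929, 0.371, -0.0], [0.371, -0.929, 0.0], [-0.0, -0.0, -1.0]]
ft_force: [1.4, 0.1, 0.6]
grip_width: 0.999
gripper_force: 0.0
clock: 1.45
eef_pos: [0.4628, -0.2089, 0.2296]
tool_rot: [[0.929, 0.371, -0.0], [0.371, -0.929, 0.0], [-0.0, -0.0, -1.0]]
ft_force: [0.2, 1.1, -0.1]
grip_width: 0.621
gripper_force: 0.0
clock: 1.95
eef_pos: [0.4755, -0.0251, 0.2296]
tool_rot: [[0.929, 0.371, 0.0], [0.371, -0.929, -0.0], [-0.0, 0.0, -1.0]]
ft_force: [0.3, 0.4, -0.2]
grip_width: 0.451
gripper_force: 0.0
```

```bash
python3 -m creep '[[0.4,-0.83,0,0,-0.25],[0.4,-0.83,0,0,-0.25],[0.4,-0.83,0,0,-0.25]]' >/dev/null && python3 -m creep '[[0.4,-0.83,0,0,-0.25],[0.4,-0.83,0,0,-0.25],[0.4,-0.83,0,-1,-0.25]]' && 
python3 -m creep '[[0,0,0,-1,-0.25],[0,0,0,-1,-0.25],[0,0,0,-1,-0.25],[0,0,0,-1,-0.25],[0,0,0,-1,-0.25]]' >/dev/null && python3 -m creep '[[0,0,0,-1,-0.25],[0,0,0,-1,-0.25],[0,0,0,-1,-0.25],[0,0,0,-1,-0.25],[0,0,0,-1,-0.25]]' >/dev/null && python3 -m creep '[[0,0,0,-1,-0.25],[0,0,0,-1,-0.25],[0,0,0,-1,-0.25],[0,0,0,-1,-0.25],[0,0,0,-1,-0.25]]' >/dev/null && python3 -m creep '[[0,0,0,-1,-0.25],[0,0,0,-1,-0.25],[0,0,0,-1,-0.25],[0,0,0,-1,-0.25],[0,0,0,-1,-0.25]]' >/dev/null && python3 -m creep '[[0,0,0,-1,-0.25],[0,0,0,-1,-0.25],[0,0,0,-1,-0.25],[0,0,0,-1,-0.25],[0,0,0,-1,-0.25]]' >/dev/null && python3 -m creep '[[0,0,0,-1,-0.25],[0,0,0,-1,-0.25],[0,0,0,-1,-0.25],[0,0,0,-1,-0.25],[0,0,0,-1,-0.25]]' >/dev/null && python3 -m creep '[[0,0,0,-1,-0.25],[0,0,0,-1,-0.25],[0,0,0,-1,-0.25],[0,0,0,-1,-0.25],[0,0,0,-1,-0.25]]'
cat >> h.py <<'E'
def wray(c,pos,rot,u,v,z):
    K=np.array(c["intrinsics"]); p=np.array([u-K[0,2],v-K[1,2]]); r=np.hypot(*p); th=r/K[0,0]
    d=np.array([*(np.sin(th)*p/max(r,1e-9)),np.cos(th)]); T=np.array(c["tool_from_camera"])
    o=pos+rot@T[:3,3]; d=rot@T[:3,:3]@d; return o+d*(z-o[2])/d[2]
def wproj(c,pos,rot,P):
    K=np.array(c["intrinsics"]); T=np.array(c["tool_from_camera"]); q=T[:3,:3].T@(rot.T@(np.array(P)-pos)-T[:3,3])
    r=np.hypot(q[0],q[1]); th=np.arctan2(r,q[2]); return K[:2,2]+K[0,0]*th*q[:2]/r
E
python3 - <<'E'
from h import *
o=env.get_obs(); print(o["joints"],o["eef_pos"],o["torque"])
c=env.read_camera("wrist"); np.save("w1.npy",dict(c=c,o=o),allow_pickle=True)
print(c["intrinsics"],c["tool_from_camera"], wproj(c,o["eef_pos"],o["tool_rot"],[.487,.194,.093]))
cv2.imwrite("pics/w1.png",c["image"][:,:,::-1])
E
```

```text
clock: 2.55
eef_pos: [0.4908, 0.1956, 0.2295]
tool_rot: [[0.896, 0.444, -0.0], [0.444, -0.896, -0.0], [-0.0, 0.0, -1.0]]
ft_force: [0.3, -0.2, -0.2]
grip_width: 0.377
gripper_force: 0.0
clock: 6.05
eef_pos: [0.491, 0.1939, 0.2295]
tool_rot: [[-0.993, -0.121, -0.0], [-0.121, 0.993, -0.0], [0.0, -0.0, -1.0]]
ft_force: [-0.1, -0.1, -0.1]
grip_width: 0.376
gripper_force: 0.0
[  8.71031712  28.44191592 -51.40747945 115.27004638  29.11090135
  49.92820908  38.15866942] [0.49098074 0.1938705  0.22946677] [ 0.03439887 -0.13846747  0.0134511 ]
[[325.1922621    0.         280.55295753]
 [  0.         325.1922621  206.27385756]
 [  0.           0.           1.        ]] [[ 3.55157600e-04 -9.53964606e-01 -2.99918996e-01  8.39871433e-02]
 [ 9.99999902e-01  2.60028471e-04  3.57095111e-04  4.59597857e-04]
 [-2.62668619e-04 -2.99919094e-01  9.53964605e-01 -1.55843859e-01]
 [ 0.00000000e+00  0.00000000e+00  0.00000000e+00  1.00000000e+00]] [280.63471887 194.18233208]
```

View pics/w1.png

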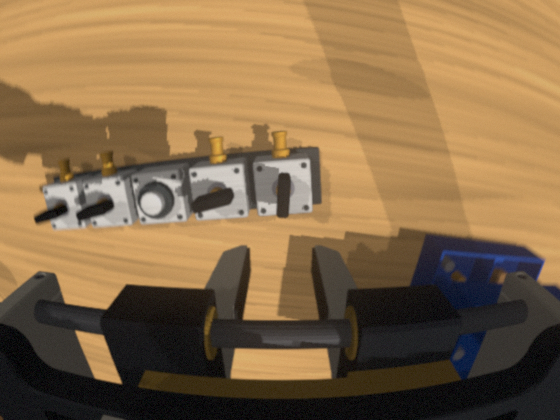

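The open bar is at about (284,195), near where the top camera put it (281,194). Next is an enlarged crop.

```bash
python3 - <<'E'
from h import *
im=cv2.imread("pics/w1.png")[130:235,130:330]
cv2.imwrite("pics/w1c.png",cv2.resize(im,None,fx=4,fy=4,interpolation=cv2.INTER_CUBIC))
E
```

```text
(no output)
```

View pics/w1c.png

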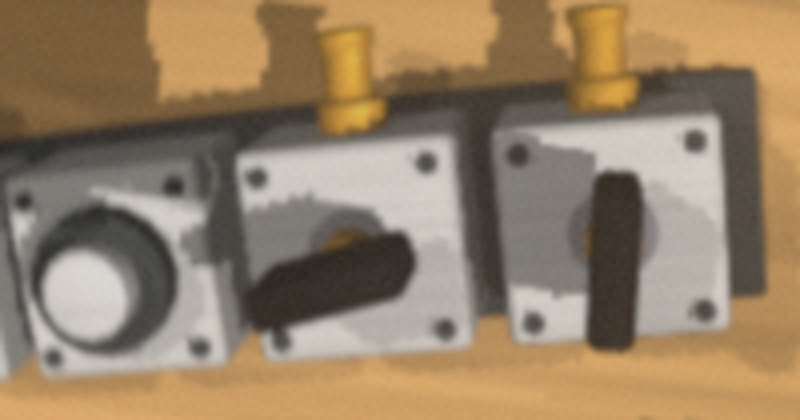

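```bash
python3 - <<'E'
from h import *
d=np.load("w1.npy",allow_pickle=True).item(); c,o=d["c"],d["o"]
f=lambda u,v,z: wray(c,o["eef_pos"],o["tool_rot"],130+u/4,130+v/4,z)
B=[f(*p,.053) for p in((494,128),(720,113),(729,328),(513,343))]; print(np.round(B,4),np.mean(B,0))
for i in range(4): print(np.linalg.norm(B[i]-B[i-1]))
e=f(611,350,.093); n=f(617,172,.065); n2=f(617,195,.093);print(e,n,n2,np.degrees(np.arctan2(*(e-n)[[1,0]])),np.degrees(np.arctan2(*(e-n2)[[1,0]])),(e+n2)/2)
# bleed top
P=f(85,288,.075); print(P); 
K=np.mean(B,0)
x=(B[2]+B[3]-B[0]-B[1]);print(np.degrees(np.arctan2(x[1],x[0])))
y=(B[0]+B[3]-B[1]-B[2]);print(np.degrees(np.arctan2(-y[0],y[1])),y)
E
```

```text
[[0.4669 0.1632 0.053 ]
 [0.4559 0.2208 0.053 ]
 [0.5135 0.2317 0.053 ]
 [0.5248 0.1742 0.053 ]] [0.49026341 0.1974762  0.053     ]
0.05894744594379278
0.05858959118903232
0.05863926986084154
0.05856729464747555
[0.50960818 0.1987966  0.093     ] [0.47226031 0.19586097 0.065     ] [0.47197239 0.19551275 0.093     ] 4.494344086664171 4.986623806371516 [0.49079029 0.19715467 0.093     ]
[0.51617126 0.06044935 0.075     ]
10.715462601968904
-168.99860449306362 [ 0.02235731 -0.11500344  0.        ]
```

```bash
python3 -m creep '[[0.01,0.085,0,0.5,-0.25],[0,0,0.9,0,-0.25],[0,0,0.9,0,-0.25],[0,0,0.9,0,-0.25],[0,0,0,0,-0.25]]' && python3 -m creep '[[0,0,0.6,0,-0.25],[0,0,0.56,0,-0.25],[0,0,0,0,-0.25]]'
python3 - <<'E'
from h import *
o=env.get_obs(); print(o["torque"],o["ft_force"])
c=env.read_camera("wrist"); np.save("w2.npy",dict(c=c,o=o),allow_pickle=True)
cv2.imwrite("pics/w2.png",c["image"][:,:,::-1])
E
```

```text
clock: 6.6
eef_pos: [0.4883, 0.1962, 0.1183]
tool_rot: [[-0.997, -0.077, -0.006], [-0.077, 0.997, -0.003], [0.006, -0.002, -1.0]]
ft_force: [-0.3, -0.5, 1.0]
grip_width: 0.379
gripper_force: 0.0
clock: 6.9
eef_pos: [0.4898, 0.1972, 0.0747]
tool_rot: [[-0.997, -0.078, -0.002], [-0.078, 0.997, -0.001], [0.002, -0.001, -1.0]]
ft_force: [0.0, 0.2, -0.2]
grip_width: 0.376
gripper_force: 0.0
[ 0.04885053 -0.10833612  0.02429029] [ 0.04875734  0.21594982 -0.18745662]
```

View pics/w2.png

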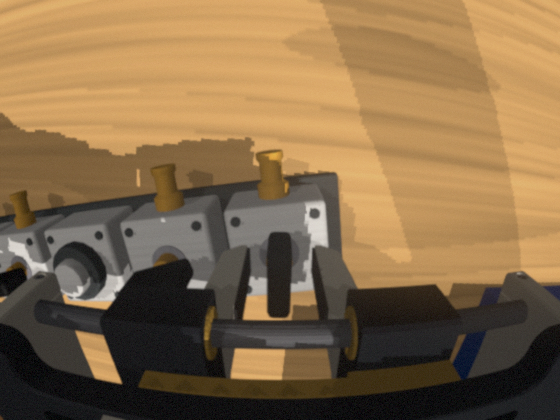

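The bar (279,275) sits centred between the fingers. Closing now.

```bash
cat > t.py <<'E'
from h import *
o=env.get_obs(); print("T",o["torque"].round(3),"F",np.round(o["ft_force"],2),"yaw",round(float(np.degrees(np.arctan2(o["tool_rot"][1,0],o["tool_rot"][0,0])))%360,2),"pos",o["eef_pos"].round(4),"t",o["clock"], "j",o["joint_torque"].round(2))
E
python3 t.py; python3 -m creep '[[0,0,0,0,-1],[0,0,0,0,-1],[0,0,0,0,-1],[0,0,0,0,-1]]'; python3 t.py;python3 -m creep '[[0,0,0,0,-1]]'>/dev/null; python3 t.py;python3 -m creep '[[0,0,0,0,-1]]'; python3 t.py
```

```text
T [ 0.079 -0.142 -0.01 ] F [ 0.09 -0.16 -0.24] yaw 184.47 pos [0.4902 0.1976 0.0758] t 6.95 j [ -0.36 -61.88  -8.05 -11.37   0.27  -0.18  -0.29]
clock: 7.35
eef_pos: [0.4908, 0.1963, 0.0762]
tool_rot: [[-0.997, -0.077, 0.001], [-0.077, 0.997, -0.002], [-0.001, -0.002, -1.0]]
ft_force: [0.8, -3.4, 8.9]
grip_width: 0.13
gripper_force: 46.2
T [-0.922 -0.144 -0.019] F [ 0.77 -3.35  8.9 ] yaw 184.42 pos [0.4908 0.1963 0.0762] t 7.35 j [-1.850e+00 -5.836e+01 -9.420e+00 -1.175e+01 -1.700e-01 -1.420e+00
  4.000e-02]
T [-1.112 -0.162 -0.075] F [ 0.27 -4.65  9.55] yaw 184.42 pos [0.4908 0.1963 0.0762] t 7.45 j [-2.200e+00 -5.910e+01 -9.880e+00 -1.171e+01 -2.700e-01 -1.460e+00
  2.000e-02]
clock: 7.55
eef_pos: [0.4908, 0.1963, 0.0762]
tool_rot: [[-0.997, -0.077, 0.001], [-0.077, 0.997, -0.002], [-0.001, -0.002, -1.0]]
ft_force: [-0.3, -4.3, 10.0]
grip_width: 0.127
gripper_force: 46.2
T [-1.05  -0.124 -0.014] F [-0.31 -4.34 10.  ] yaw 184.42 pos [0.4908 0.1963 0.0762] t 7.55 j [-2.220e+00 -5.913e+01 -9.890e+00 -1.171e+01 -2.700e-01 -1.460e+00
  2.000e-02]
```

```bash
python3 -m creep '[[0,-0.03,-0.04,0,-1],[0,0,0,0,-1]]' >/dev/null; python3 t.py; python3 -m creep '[[0,0,0,0.4,-1],[0,0,0,0.4,-1],[0,0,0,0.4,-1],[0,0,0,0.4,-1],[0,0,0,0.4,-1]]' >/dev/null; python3 t.py; python3 -m creep '[[0,0,0,0,-1],[0,0,0,0,-1]]' ; python3 t.py
```

```text
T [ 0.103 -0.703 -0.012] F [ 3.57  0.5  -5.37] yaw 184.45 pos [0.4907 0.1962 0.0768] t 7.75 j [ -0.14 -66.22  -9.74 -11.04  -0.43   0.35   0.11]
T [-0.017 -1.293  0.045] F [ 4.5  -0.71 -7.41] yaw 175.15 pos [0.4906 0.1963 0.0768] t 8.25 j [ -0.51 -66.24 -10.17  -9.96  -0.85   0.62   0.32]
clock: 8.45
eef_pos: [0.4906, 0.1962, 0.0768]
tool_rot: [[-0.997, 0.084, 0.0], [0.084, 0.997, -0.0], [-0.0, -0.0, -1.0]]
ft_force: [4.6, -0.5, -7.6]
grip_width: 0.129
gripper_force: 39.4
T [ 0.059 -1.367 -0.059] F [ 4.57 -0.45 -7.64] yaw 175.21 pos [0.4906 0.1962 0.0768] t 8.45 j [-1.140e+00 -6.646e+01 -9.970e+00 -9.860e+00 -8.500e-01  5.600e-01
  3.000e-02]
```

```bash
python3 -m creep '[[-0.02,0,0.015,0.4,-1],[0,0,0,0.4,-1],[0,0,0,0.4,-1],[0,0,0,0.4,-1],[0,0,0,0.4,-1]]' >/dev/null; python3 t.py; python3 -m creep '[[0,0,0,0.4,-1],[0,0,0,0.4,-1],[0,0,0,0.4,-1],[0,0,0,0.4,-1]]' >/dev/null ; python3 t.py;  python3 -m creep '[[0,0,0,0.3,-1],[0,0,0,0.3,-1]]' >/dev/null ; python3 t.py; python3 -m creep '[[0,0,0,0.3,-1],[0,0,0,0.3,-1]]' >/dev/null ; python3 t.py
```

```text
T [-0.28  -0.125  0.072] F [-0.48 -1.48  5.77] yaw 165.98 pos [0.4907 0.1962 0.0767] t 8.95 j [-9.000e-02 -6.053e+01 -7.570e+00 -1.133e+01 -5.000e-02 -3.200e-01
  3.200e-01]
T [-0.315 -0.102  0.078] F [-0.23 -0.75  5.21] yaw 158.65 pos [0.4908 0.1962 0.0767] t 9.35 j [-1.100e-01 -6.048e+01 -7.070e+00 -1.134e+01 -5.000e-02 -3.300e-01
  3.100e-01]
T [-0.265 -0.108  0.078] F [ 0.3  -1.33  5.83] yaw 155.91 pos [0.4908 0.1962 0.0767] t 9.55 j [ -0.25 -60.49  -6.81 -11.33  -0.08  -0.35   0.21]
T [-0.253 -0.087  0.087] F [ 0.22 -1.34  6.56] yaw 153.16 pos [0.4908 0.1962 0.0767] t 9.75 j [ -0.24 -60.46  -6.62 -11.33  -0.08  -0.36   0.21]
```

```bash
python3 -m creep '[[0,0,0,0.25,-1],[0,0,0,0.25,-1]]' >/dev/null; python3 t.py; python3 -m creep '[[0,0,0,0.25,-1],[0,0,0,0.25,-1]]' >/dev/null; python3 t.py; python3 -m creep '[[0,0,0,0.25,-1],[0,0,0,0.25,-1]]' >/dev/null; python3 t.py
```

```text
T [-0.233 -0.128  0.069] F [ 0.16 -1.02  5.71] yaw 150.88 pos [0.4907 0.1962 0.0767] t 9.95 j [ -0.31 -60.46  -6.43 -11.33  -0.1   -0.37   0.16]
T [-0.346 -0.134  0.097] F [-0.12 -2.16  6.46] yaw 148.58 pos [0.4907 0.1962 0.0767] t 10.15 j [ -0.31 -60.44  -6.27 -11.33  -0.09  -0.37   0.16]
T [-0.356 -0.153  0.113] F [ 0.94 -0.12  6.36] yaw 146.3 pos [0.4907 0.1962 0.0767] t 10.35 j [ -0.31 -60.42  -6.11 -11.33  -0.09  -0.37   0.16]
```

```bash
python3 -m creep '[[0,0,0,0.25,-1],[0,0,0,0.25,-1]]' >/dev/null; python3 t.py; python3 -m creep '[[0,0,0,0.25,-1]]' >/dev/null; python3 t.py
```

```text
T [-0.261 -0.105  0.063] F [-0.61 -1.98  6.05] yaw 144.0 pos [0.4907 0.1962 0.0767] t 10.55 j [ -0.31 -60.4   -5.96 -11.33  -0.09  -0.38   0.16]
T [-0.339 -0.136  0.065] F [-0.19 -1.51  5.29] yaw 142.85 pos [0.4907 0.1962 0.0767] t 10.65 j [ -0.31 -60.39  -5.88 -11.33  -0.09  -0.38   0.16]
```

```bash
echo 'import sys; sys.exit(o["torque"][2]>.17 or o["joint_torque"][6]>.2)' >> t.py
python3 -m creep '[[0,0,0,0.25,-1],[0,0,0,0.25,-1]]' >/dev/null; python3 t.py && python3 -m creep '[[0,0,0,0.25,-1],[0,0,0,0.25,-1]]' >/dev/null && python3 t.py && python3 -m creep '[[0,0,0,0.25,-1],[0,0,0,0.25,-1]]' >/dev/null && python3 t.py && python3 -m creep '[[0,0,0,0.25,-1],[0,0,0,0.25,-1]]' >/dev/null && python3 t.py && python3 -m creep '[[0,0,0,0.25,-1],[0,0,0,0.25,-1]]' >/dev/null && python3 t.py && python3 -m creep '[[0,0,0,0.25,-1],[0,0,0,0.25,-1]]' >/dev/null && python3 t.py
```

```text
T [-0.296 -0.181  0.026] F [-0.06 -1.17  5.76] yaw 140.56 pos [0.4907 0.1962 0.0767] t 10.85 j [ -0.31 -60.38  -5.72 -11.33  -0.09  -0.38   0.16]False
```

```bash
sed -i 's/sys.exit(\(.*\))$/sys.exit(int(\1))/' t.py
python3 -m creep '[[0,0,0,0.25,-1],[0,0,0,0.25,-1]]' >/dev/null; python3 t.py && python3 -m creep '[[0,0,0,0.25,-1],[0,0,0,0.25,-1]]' >/dev/null && python3 t.py && python3 -m creep '[[0,0,0,0.25,-1],[0,0,0,0.25,-1]]' >/dev/null && python3 t.py && python3 -m creep '[[0,0,0,0.25,-1],[0,0,0,0.25,-1]]' >/dev/null && python3 t.py && python3 -m creep '[[0,0,0,0.25,-1],[0,0,0,0.25,-1]]' >/dev/null && python3 t.py && python3 -m creep '[[0,0,0,0.25,-1],[0,0,0,0.25,-1]]' >/dev/null && python3 t.py
```

```text
T [-0.247 -0.131  0.216] F [-0.16 -2.38  5.63] yaw 138.28 pos [0.4907 0.1962 0.0767] t 11.05 j [ -0.29 -60.35  -5.54 -11.36  -0.16  -0.37   0.09]
```

```bash
python3 -m creep '[[0,0,0,0.15,-1]]' >/dev/null; python3 t.py; python3 -m creep '[[0,0,0,0.15,-1]]' >/dev/null; python3 t.py
```

```text
T [-0.264 -0.18   0.199] F [-0.24 -0.68  5.96] yaw 137.6 pos [0.4907 0.1962 0.0767] t 11.15 j [ -0.44 -60.39  -5.39 -11.36  -0.25  -0.38  -0.1 ]
T [-0.314 -0.175  0.186] F [ 0.09 -2.06  6.  ] yaw 136.93 pos [0.4907 0.1962 0.0767] t 11.25 j [-4.200e-01 -6.035e+01 -5.360e+00 -1.137e+01 -2.500e-01 -3.800e-01
 -5.000e-02]
```

```bash
python3 -m creep '[[0,0,0,0.15,-1]]' >/dev/null; python3 t.py; python3 -m creep '[[0,0,0,0.15,-1]]' >/dev/null; python3 t.py; python3 - <<'E'
from h import *
T=[]
for _ in range(10): env.read_camera("wrist"); T.append(env.get_obs()["torque"][2])
print(np.mean(T),np.std(T))
E
```

```text
T [-0.317 -0.188  0.18 ] F [-0.52 -2.35  6.15] yaw 136.25 pos [0.4907 0.1962 0.0767] t 11.35 j [ -0.4  -60.33  -5.31 -11.38  -0.27  -0.37  -0.07]
T [-0.288 -0.175  0.279] F [-0.26 -2.52  7.61] yaw 135.56 pos [0.4907 0.1962 0.0767] t 11.45 j [ -0.39 -60.31  -5.25 -11.39  -0.29  -0.37  -0.09]
0.20295107718576152 0.025727218805246345
```

```bash
cat > s.py <<'E'
from h import *
T=[]
for _ in range(8): env.read_camera("wrist"); o=env.get_obs(); T.append(o["torque"][2])
print("static",np.mean(T).round(3),np.std(T).round(3),o["joint_torque"][4:].round(3),o["clock"])
E
python3 -m creep '[[0,0,0,0.15,-1]]' >/dev/null; python3 t.py; python3 -m creep '[[0,0,0,0.15,-1]]' >/dev/null; python3 t.py; python3 s.py
```

```text
T [-0.299 -0.179  0.233] F [ 0.29 -0.95  5.57] yaw 134.9 pos [0.4907 0.1962 0.0767] t 12.05 j [-3.300e-01 -6.023e+01 -5.230e+00 -1.140e+01 -2.800e-01 -3.500e-01
 -1.000e-02]
T [-0.314 -0.182  0.255] F [-0.33 -1.63  6.35] yaw 134.2 pos [0.4907 0.1962 0.0767] t 12.15 j [ -0.33 -60.25  -5.14 -11.41  -0.33  -0.36  -0.13]
static 0.253 0.014 [-0.362 -0.375 -0.242] 12.55
```

```bash
python3 -m creep '[[0,0,0,0.2,-1]]' >/dev/null; python3 t.py; python3 -m creep '[[0,0,0,0.15,-1]]' >/dev/null; python3 t.py; python3 s.py
```

```text
T [-0.231 -0.089  0.295] F [-0.79 -1.99  6.66] yaw 133.3 pos [0.4907 0.1962 0.0767] t 12.65 j [-2.300e-01 -6.015e+01 -5.140e+00 -1.142e+01 -3.000e-01 -3.400e-01
  2.000e-02]
T [-0.28  -0.162  0.377] F [-0.17 -1.78  5.72] yaw 132.59 pos [0.4907 0.1962 0.0767] t 12.75 j [ -0.32 -60.22  -4.99 -11.44  -0.4   -0.36  -0.21]
static 0.313 0.031 [-0.423 -0.375 -0.301] 13.15
```

Snug: about 0.31 Nm static, against roughly 0.08 free turning. Release, lift and move over to the button.

```bash
python3 -m creep '[[0,0,0,0,-0.25],[0,0,0,0,-0.25],[0,0,0,0,-0.25],[0,0,0,0,-0.25]]'; python3 t.py; python3 -m creep '[[0,0,-0.6,0,-0.25],[0,0,-0.9,0,-0.25],[0,0,0,0,-1]]' ; python3 t.py; python3 - <<'E'
from h import *
o=env.get_obs(); R=o["tool_rot"]; d=R.T@(np.array([.5165,.060,o["eef_pos"][2]])-o["eef_pos"]); print(d/.04)
E
```

```text
clock: 13.55
eef_pos: [0.4908, 0.1962, 0.0761]
tool_rot: [[-0.678, 0.735, -0.001], [0.735, 0.678, -0.0], [0.0, -0.0, -1.0]]
ft_force: [-0.5, 1.0, 1.2]
grip_width: 0.363
gripper_force: 0.0
T [-0.008 -0.104  0.042] F [-0.55  0.99  1.24] yaw 132.66 pos [0.4908 0.1962 0.0761] t 13.55 j [-3.000e-02 -6.365e+01 -4.820e+00 -1.179e+01 -4.000e-02 -1.000e-02
 -1.000e-02]
clock: 13.85
eef_pos: [0.4924, 0.1972, 0.1393]
tool_rot: [[-0.678, 0.735, 0.004], [0.735, 0.678, 0.002], [-0.001, 0.005, -1.0]]
ft_force: [-0.5, 0.1, -0.8]
grip_width: 0.329
gripper_force: 0.0
T [-0.001 -0.116  0.028] F [-0.53  0.12 -0.84] yaw 132.66 pos [0.4924 0.1972 0.1393] t 13.85 j [  0.73 -60.62  -6.01 -15.63  -0.62   0.97   0.59]
[-2.93006169 -1.8816625  -0.00504485]
```

```bash
python3 -m creep '[[-0.73,-0.47,0,0,-1],[-0.73,-0.47,0,0,-1],[-0.73,-0.47,0,0,-1],[-0.73,-0.47,0,0,-1],[0,0,0,0,-1]]'; python3 -m creep '[[0,0,0,0,-1],[0,0,0,0,-1]]';python3 - <<'E'
from h import *
o=env.get_obs(); print(o["eef_pos"])
c=env.read_camera("wrist"); p=o["eef_pos"]
im=c["image"][:,:,::-1].copy()
for q in((.5165,.060,.075),(.4905,.1973,.093)): u=wproj(c,p,o["tool_rot"],q); print(u); cv2.circle(im,tuple(int(round(x)) for x in u),3,(0,0,255),1)
cv2.imwrite("pics/w3.png",im)
E
```

```text
clock: 14.35
eef_pos: [0.515, 0.0539, 0.1353]
tool_rot: [[-0.673, 0.74, -0.002], [0.74, 0.673, -0.003], [-0.001, -0.003, -1.0]]
ft_force: [-0.2, -0.1, 0.3]
grip_width: 0.006
gripper_force: 0.0
clock: 14.55
eef_pos: [0.5148, 0.0604, 0.136]
tool_rot: [[-0.679, 0.734, -0.0], [0.734, 0.679, 0.001], [0.001, 0.0, -1.0]]
ft_force: [0.4, 0.4, 0.6]
grip_width: 0.004
gripper_force: 0.0
[0.51482485 0.06041491 0.13603989]
[281.31735594 229.87047467]
[400.05004155  61.08044627]
```

View pics/w3.png

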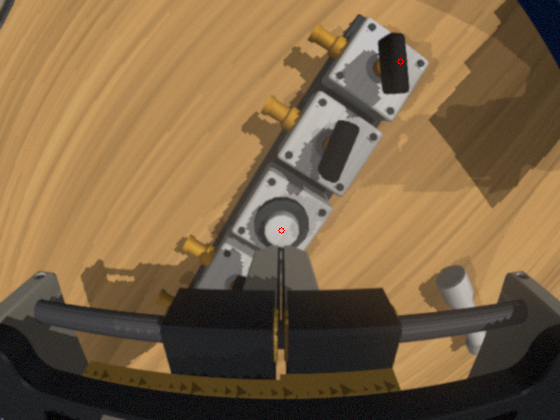

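The red mark lies on the button (281,230), the turned tap at (397,62) is well off the spout line, and the neighbouring bars are untouched. Now press the button.

```bash
python3 -m creep '[[-0.03,0.03,0.6,0,-1],[0,0,0.5,0,-1],[0,0,0.15,0,-1],[0,0,0.1,0,-1],[0,0,0.07,0,-1]]'; python3 t.py; python3 -m creep '[[0,0,0.05,0,-1],[0,0,0,0,-1],[0,0,0,0,-1],[0,0,0,0,-1]]'
```

```text
clock: 15.1
eef_pos: [0.5162, 0.0603, 0.0799]
tool_rot: [[-0.679, 0.734, -0.0], [0.734, 0.679, 0.0], [0.0, -0.0, -1.0]]
ft_force: [-9.4, 0.2, 35.4]
grip_width: 0.006
gripper_force: 17.9
T [ 3.75e-01  2.25e+00 -1.00e-03] F [-9.41  0.2  35.44] yaw 132.77 pos [0.5162 0.0603 0.0799] t 15.1 j [ 1.010e+00 -5.142e+01 -1.760e+00 -1.263e+01  9.800e-01 -1.300e+00
  5.000e-02]
clock: 15.5
eef_pos: [0.5162, 0.0603, 0.0799]
tool_rot: [[-0.679, 0.734, 0.002], [0.734, 0.679, -0.0], [-0.001, 0.001, -1.0]]
ft_force: [-10.3, 1.6, 30.7]
grip_width: 0.007
gripper_force: 15.6
```

Bottomed out at tip height 0.069 (fully in) and held for 0.4 s. Lifting now.

```bash
python3 -m creep '[[0,0,-0.3,0,-1],[0,0,-0.9,0,-1],[0,0,-0.9,0,-1],[0,0,-0.9,0,-1],[0,0,0,0,-1]]'; python3 -m creep '[[0,0,0,0,-1],[0,0,0,0,-1],[0,0,0,0,-1]]' >/dev/null; python3 t.py; python3 - <<'E'
from h import *
c=env.read_camera("wrist"); cv2.imwrite("pics/w4.png",c["image"][:,:,::-1])
E
```

```text
clock: 16.0
eef_pos: [0.519, 0.0601, 0.2022]
tool_rot: [[-0.678, 0.735, 0.008], [0.735, 0.678, 0.001], [-0.005, 0.006, -1.0]]
ft_force: [-0.5, 0.3, 0.3]
grip_width: 0.007
gripper_force: 0.0
T [-0.    -0.093 -0.015] F [0.23 0.13 0.35] yaw 132.7 pos [0.5162 0.0591 0.1965] t 16.3 j [ 1.600e-01 -5.582e+01 -6.000e+00 -1.913e+01 -4.000e-02  3.000e-02
 -0.000e+00]
```

View pics/w4.png

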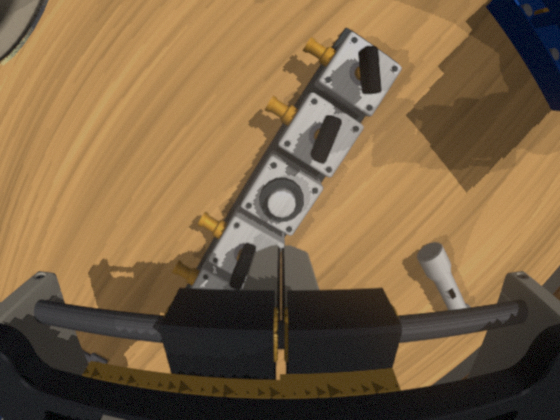

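The button (282,201) is out again, the tap (370,70) is closed, the others are undisturbed, and the gripper is clear. Handing in.

```bash
python3 -c "
from station import env
print(env.sign_off())"
```

```text
the job is handed in; nothing more can be done
None
```

I turned the open tap onto its washer (about 0.31 Nm held, roughly 0.24 Nm above free turning), pressed the bleed button fully in and released it, saw no other tap disturbed in the last picture, and handed the job in; no verdict came back.

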